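Set the test gearbox's sprung range selector for the bladed rotor

ROBOT

A 6-joint arm with a two-finger parallel gripper is mounted at the origin on a cart in front of the work surface, level with it; the furniture and walls round the work are solid. World frame = base frame: x ahead of the robot, y to its left, z up, the work surface at z = 0. Lengths are in mm, angles in rad, forces in N, time in s.
With the tool pointing down it reaches from about 300 to 875 mm from the base axis. Payload 4.2 kg.
Tool frame: the origin (TCP) lies where the fingers leave the gripper's body, on its centre line; the fingertips stand 73 mm ahead of it and the grasp point (between the pads) lies 54 mm ahead of it; z points along the fingers, y is the line along which they close (so a half turn about z gives the same grasp; the last joint's range is limited). The gripper opens to 85 mm and grips with 20 to 120 N. Pads are 22 mm wide; open, the fingers measure 114 mm over their backs; the gripper's body (76 mm by 85 mm) begins 54 mm behind the grasp point. The pads swing forward as they close: fully open they stand 13 mm farther back than shut.
Start: joints at [-1.322, 0.32, 1.565, -0, 1.257, -0.02], TCP at [152.706, -554.36, 303.938] pointing down, gripper open.
Joint ranges: [-3.11, 3.11], [-0.84, 2.01], [0.21, 2.61], [-1.34, 4.49], [0.05, 2.63], [-2.56, 2.56]. Speed limits (rad/s): [2.57, 2.57, 3.14, 3.14, 3.14, 3.14].

INTERFACE

Orientations are given as a unit quaternion [w, x, y, z].
In Python, from rig import arm gives the robot as it stands. The module is installed in compiled form; this text tells all that it offers.
- The arm moves only by the tool jog_arm, never from a script. Its argument "rows" is a list that holds one entry, the list of rows, each a list of 7 numbers: the finger opening in mm, from 0 to 85.4, then the shift along the tool's x, y, z in units of 40 mm (1.0 is 40 mm), then the turn, a rotation vector about the tool's x, y, z in units of 8 degrees (1.0 is 8 degrees). In form: [[[jaw, x, y, z, ax, ay, az], ...]]. A call has 1 to 8 rows; each row shifts and turns the commanded pose from where the row before left it, along the tool's axes as they then stand; what a row does not reach is not made up. A row lasts 1/10 s, in which the tool goes at most 50 mm and 8.59 degrees, less where a joint would pass 70% of its speed; a pose out of reach is approached as far as the arm can. A call is refused whole if a number of a shift passes 1 or a number of a turn 1, either way. A call with a gripper value outside its range is refused whole. The fingers move at their own pace and stop on an object; "force" is the grip in N (left out, the last holds). Time passes only in rows, so rows that do not move let the fingers close. It gives the time, the measured TCP pose, the force, the opening and the grip force at its end, in the units of the state.
- arm.observe(): the state, without advancing time (a new reading comes with each control period).
- arm.read_camera(name): name is "scene" or "top" or "wrist"; returns the picture (384x512x3 uint8, red, green, blue); there is no depth.
- arm.get_calibration(name): a dict with "mtx" (3x3 intrinsics, pixels), "extrinsics" (4x4, takes a point from world to camera coordinates). Camera axes: x right, y down, z forward; pixel columns grow to the right and rows downward; lengths in mm; the calibration is good to about 2 mm. A picture is of the moment at which its call begins: read the wrist's pose just before it. get_calibration takes no time and is no camera call; for the wrist camera it gives the pose at the moment of the call.
- arm.close_job(): hands the job in; it is judged then, once.
The state is a dict: "clock": time; "qpos": joint angles; "qvel": joint speeds; "tau": joint torques, N m; "ee_pos": TCP position; "tool_rot": TCP orientation; "ft_force": force on the tool from outside, world axes, zero at the start; "wrist_torque": the same for the moment, N m; "width": opening from 0.0 (shut) to 1.0 (fully open); "grasp_force": force on a finger pad.
Only numpy, scipy, OpenCV 4.12 (cv2) and the standard library are available. Lean on these libraries where they do the work, as an engineer would, in place of code of your own. Each camera call takes 0.05 s, during which the arm holds its last target. There are 200 camera calls.

TASK

Set the small gearbox's range selector for the bladed rotor: pull the sprung black knob up out of its middle detent, turn it until its pointer faces the sample rotor with the thin fan blades (standing in the nest on one side of the gearbox, the plain drum in the other), then let it drop fully home into the detent on that side, feeling a little to and fro for it, since the side detents are not set exactly. Work gently: never force the knob against its detents or stops, and leave the sample rotors, ring gauge and hex key where they lie.

Things in the scene. Friction and masses are not known exactly. Their poses are not given: they have to be found in the camera images.
- gearbox: small grey gearbox fixed on a dark steel base plate (124 x 224 x 12 mm). Origin on the bench under the selector's upright axis; z up; -x = its front, towards the robot give or take its yaw. Housing 88 x 92 mm, 56 mm high, detent plate on top. Two ring nests on the base plate, 88 mm from the axis, 1.1 rad either side of the -x direction, hold the sample rotors
- detent_plate: round aluminium plate 108 mm across on the housing, fixed. Origin on the selector's axis in its top face, 70 mm above the bench; axes as the gearbox. Detent holes 40 mm from the axis: one 12 mm wide at -x, one 7.5 mm wide to each side in an insert clamped 1.1 rad from it, up to 0.25 rad off. Dowels stop the pin at about 1.47 rad. The knob must never load plate, holes or stops with over 30 N
- knob: black selector knob. Origin on its axis, level with the plate's top face when down; z up; its -x is the pointer's direction. Disc 68 mm across (z 2 to 8 mm), pointer nose to 52 mm out; on the disc an upright grip bar along x, 46 mm long, 12 mm thick in y, z 8 to 44 mm. Under the nose, 40 mm from the axis, a flat-ended, 6 mm square steel index pin, tip at z -8 mm
- knob_grip (a point): point on the knob's axis in the grip bar, 34 mm above the knob's origin, 10 mm below the bar's top, 26 mm above the disc; axes as the knob's
- pointer_tip (a point): end of the pointer nose, 52.5 mm from the axis
- turn (a joint): knob angle about the upright axis, rad: 0 = pointer along the gearbox's -x (middle detent, the start), positive counter-clockwise from above, i.e. towards the gearbox's -y side (right-hand nest seen from the robot), negative towards the left-hand nest. Near 1.1 or -1.1 in the side detents. Turns easily on the plate (about 0.05 Nm)
- lift (a joint): knob height above fully dropped, m: 0 = pin fully in a detent, 0.007 to 0.008 = pin resting on the plate between detents, just clear of the holes, 0.012 = upper stop. Spring and weight pull down with about 5 N at 0, 7.5 N at 0.012; let go, it drops by itself. The pin drops in when within about 0.03 rad of a side hole's centre, also while the knob is turned loosely between open fingers
- sample_bladed: black sample rotor with thin upright fan blades and a thin bright shaft, 38 x 39 x 27 mm, loose in one of the two nests; origin at the centre of its underside. Its nest is the side to select.
- sample_drum: black sample rotor, a plain round drum with a stub hub, 34 mm across, 23 mm high, loose in the other nest; origin at the centre of its underside
- ring_gauge: knurled steel ring, 47 mm across, 14 mm high, loose on the bench behind the gearbox; bystander
- hex_key: black L-shaped hex key, 24 x 77 x 4 mm, loose on the bench behind the gearbox; bystander
Mind the look-alikes: they are no part of the job. Leave any red or turquoise look-alike of the sample_bladed alone.

How it is judged:
By the outcome, as a careful person would: the job done as asked, in the order asked, and still so for the second after the job is handed in, with the robot touching nothing.
It also fails if it takes over 51 s, if anything falls off the work surface, if the arm or the gripper's body presses on something with over 40 N, if the wrist force passes 120 N, or if a joint passes its speed limit or range.

## Working session

There is one attempt and no reset: what is moved stays moved. The work goes in short steps, Python scripts to look and compute and a tool call to move; the robot and the scene stay as the last step left them, time stands still between calls to the robot, and variables do not carry over. Pictures are saved under pics/ and viewed, at most 10 in all, crops included, and the job is handed in when it is done.

Besides the shell and the picture viewer there is one more tool, called as name(argument=value, ...), one argument or row to a line, values as JSON. jog_arm: Moves the arm, as the interface text tells. Its arguments: {"type":"object","properties":{"rows":{"type":"array","items":{"type":"array","items":{"type":"array","items":{"type":"number"}}}},"force":{"type":"number"}},"required":["rows"]}

```bash
mkdir -p pics
python3 - <<'E'
from rig import arm
import cv2, numpy as np
print(arm.observe())
for n in("scene","top"):
    im=arm.read_camera(n); cv2.imwrite(f"pics/{n}0.png",im[:,:,::-1]); c=arm.get_calibration(n); print(n,np.round(c["mtx"],1).tolist(),np.round(c["extrinsics"],3).tolist())
a=cv2.imread("pics/scene0.png");b=cv2.imread("pics/top0.png")
E
```

```text
{'clock': 0.0, 'qpos': array([-1.32201148e+00,  3.20301265e-01,  1.56571120e+00, -2.41057002e-05,
        1.25735336e+00, -1.99936721e-02]), 'qvel': array([ 4.07391108e-04, -8.89038872e-04, -1.23141180e-03,  1.84646892e-05,
        6.33693524e-04,  6.71401982e-05]), 'tau': array([ 1.91764499e-03, -4.15522027e+01, -2.34158474e+01,  2.74234726e-04,
        8.19224515e-03, -5.09667998e-06]), 'ee_pos': array([ 152.60632901, -554.01682985,  303.06425728]), 'tool_rot': array([-8.79483581e-04,  9.90982457e-01,  1.33988744e-01, -1.12587938e-04]), 'ft_force': array([-0.06767883,  0.62324169, -0.22360202]), 'wrist_torque': array([-0.01444268, -0.01130847, -0.0316909 ]), 'grasp_force': 0.0, 'width': 0.9984576001265416}
scene [[486.7, 0.0, 252.7], [0.0, 486.7, 185.8], [0.0, 0.0, 1.0]] [[0.538, -0.843, 0.009, 49.018], [-0.566, -0.369, -0.737, 509.56], [0.624, 0.391, -0.676, 406.366], [0.0, 0.0, 0.0, 1.0]]
top [[482.5, 0.0, 263.8], [0.0, 482.5, 194.3], [0.0, 0.0, 1.0]] [[0.004, -1.0, 0.023, 369.131], [-0.997, -0.006, -0.079, 571.136], [0.079, -0.023, -0.997, 927.309], [0.0, 0.0, 0.0, 1.0]]
```

View pics/top0.png

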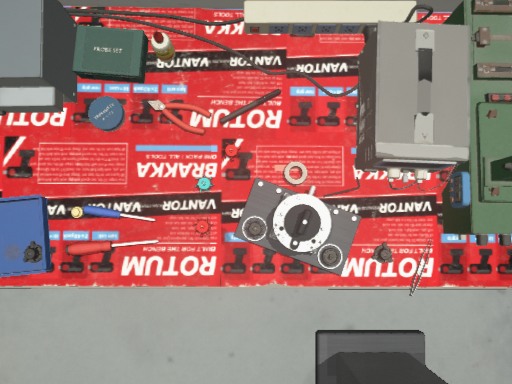

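View pics/scene0.png

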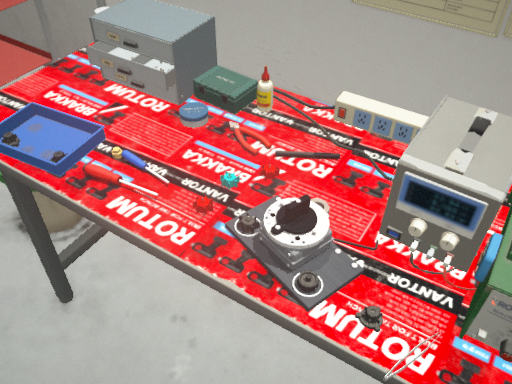

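The top view shows the gearbox near (302,224), with nests at (256,228) and (330,258). I'll enlarge both views to tell the rotors apart and measure the axis and nests.

```bash
cat > h.py <<'E'
import numpy as np
from rig import arm
def ray(n,u,v,z,c=None):
    c=c or arm.get_calibration(n); E=c["extrinsics"]; R=E[:3,:3]; o=-R.T@E[:3,3]
    d=R.T@np.linalg.solve(c["mtx"],[u,v,1.]); return o+d*(z-o[2])/d[2]
def proj(n,p,c=None):
    c=c or arm.get_calibration(n); q=c["mtx"]@(c["extrinsics"]@np.r_[p,1])[:3]; return q[:2]/q[2]
E
python3 - <<'E'
from h import *
import cv2
a=cv2.imread("pics/scene0.png")[185:305,220:365];b=cv2.imread("pics/top0.png")[170:280,230:370]
a=cv2.resize(a,None,fx=5,fy=5,interpolation=2);b=cv2.resize(b,None,fx=5,fy=5,interpolation=2)
cv2.imwrite("pics/sz.png",a);cv2.imwrite("pics/tz.png",b)
# white-plate blob centre (bright, unsaturated) in both
for n,box in(("top",(260,340,185,260)),("scene",(250,340,190,260))):
    im=cv2.imread(f"pics/{n}0.png");h=cv2.cvtColor(im,cv2.COLOR_BGR2HSV);m=((h[...,2]>180)&(h[...,1]<50)).astype(np.uint8)
    mm=np.zeros_like(m);mm[box[2]:box[3],box[0]:box[1]]=m[box[2]:box[3],box[0]:box[1]]
    cs,_=cv2.findContours(mm,0,1);c=max(cs,key=cv2.contourArea);e=cv2.fitEllipse(cv2.convexHull(c));print(n,e,ray(n,*e[0],70))
for p in((256,228),(330,258)):print(ray("top",*p,25))
E
```

```text
top ((302.43560791015625, 219.678466796875), (56.91938400268555, 66.20069885253906), 15.681966781616211) [518.56151191 301.65481832  70.        ]
scene ((298.2201232910156, 219.247314453125), (52.99526596069336, 70.4673080444336), 92.32251739501953) [516.14059696 299.60145427  70.        ]
[503.23966902 387.01622197  25.        ]
[446.08726258 243.79122615  25.        ]
```

View pics/sz.png

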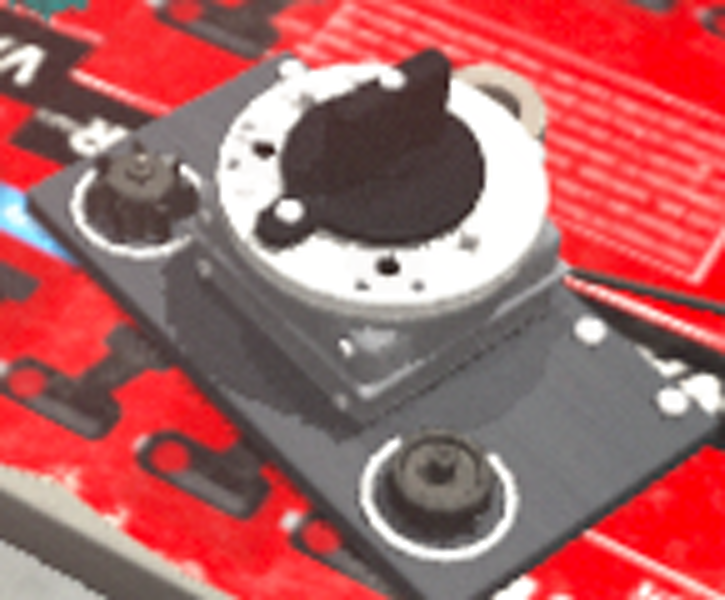

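View pics/tz.png

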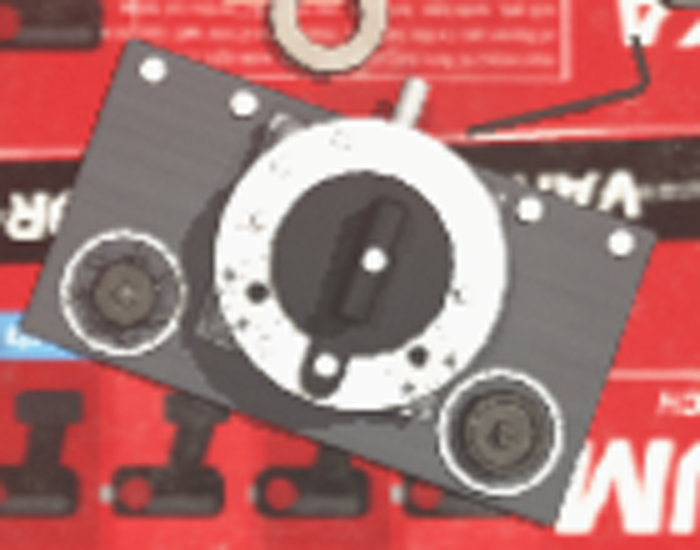

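The scene crop shows the rotor in the left nest, (140,190) in the crop, with fan blades. The right nest, (440,480), holds the plain drum, so the target side is negative turn. In the top crop the plate centre is about (361,265), the left hole (257,292), the right hole (418,355), the nose dot (326,364), and the nest rings (122,292) and (500,431).

```bash
cat > plan.py <<'E'
from h import *
def psi(): 
    q=arm.observe()["tool_rot"]; return 2*np.arctan2(q[2],q[1])
def plan(dst,dpsi,n):
    s=arm.observe(); p=np.array(s["ee_pos"]); a=psi(); d=(np.array(dst)-p)/n; out=[]
    for i in range(n):
        th=a+dpsi*i/n; x=np.array([np.cos(th),np.sin(th)]); y=np.array([np.sin(th),-np.cos(th)])
        out.append([round(float(v),2) for v in (d[:2]@x/40,d[:2]@y/40,-d[2]/40)]+[round(-np.degrees(dpsi/n)/8,3)])
    return out
E
python3 - <<'E'
from plan import *
P=lambda x,y,z:ray("top",230+x/5,170+y/5,z)[:2]
c=P(360.5,265,68)
nl,nr=P(122,292,18),P(500,431,18)
d=nl-nr; yaw=np.arctan2(-d[0],d[1]); m=(nl+nr)/2
print("plate c",c,"nest sep",np.linalg.norm(d),"exp",2*88*np.sin(1.1),"yaw",yaw,"axis from nests",m+88*np.cos(1.1)*np.array([np.cos(yaw),np.sin(yaw)]))
for n,z,xy in(("L",70,(257,292)),("R",70,(418,355)),("nose",78,(326,364)),("bartop",114,(374,260))):
    v=P(*xy,z)-c; print(n,v,np.hypot(*v),"turn",np.angle(np.exp(1j*(np.arctan2(v[1],v[0])-np.pi-yaw))))
# scene check
S=lambda x,y,z:ray("scene",220+x/5,185+y/5,z)[:2]
print("scene hole L",S(263,149,70),"plate c",S((219+549)/2,(62+310)/2,67))
cx=c; print(psi(),yaw)
for r in plan([c[0],c[1],250],np.pi+yaw-psi(),24):print(r)
E
```

```text
plate c [512.47129931 302.082245  ] nest sep 156.77389625308754 exp 156.85249537081262 yaw -0.3469665245023365 axis from nests [513.39355976 302.78785106]
L [-10.1584395   38.45442046] 39.77356340080149 turn -0.9655613430377914
R [-33.04299039 -20.95881795] 39.12941686317545 turn 0.9122179736477796
nose [-36.30326253  13.70559987] 38.80425670500647 turn -0.014021084060507782
bartop [ 0.8672161  -0.02252984] 0.8675087034631305 turn -2.8205997852483464
scene hole L [501.91746647 340.04503587] plate c [511.63506095 299.54476348]
0.26881377499885695 -0.3469665245023365
[0.6, -0.76, 0.06, np.float64(-0.754)]
[0.67, -0.69, 0.06, np.float64(-0.754)]
[0.74, -0.62, 0.06, np.float64(-0.754)]
[0.8, -0.54, 0.06, np.float64(-0.754)]
[0.86, -0.45, 0.06, np.float64(-0.754)]
[0.9, -0.36, 0.06, np.float64(-0.754)]
[0.93, -0.26, 0.06, np.float64(-0.754)]
[0.95, -0.16, 0.06, np.float64(-0.754)]
[0.97, -0.06, 0.06, np.float64(-0.754)]
[0.97, 0.04, 0.06, np.float64(-0.754)]
[0.96, 0.14, 0.06, np.float64(-0.754)]
[0.94, 0.24, 0.06, np.float64(-0.754)]
[0.91, 0.34, 0.06, np.float64(-0.754)]
[0.87, 0.43, 0.06, np.float64(-0.754)]
[0.81, 0.52, 0.06, np.float64(-0.754)]
[0.76, 0.6, 0.06, np.float64(-0.754)]
[0.69, 0.68, 0.06, np.float64(-0.754)]
[0.61, 0.75, 0.06, np.float64(-0.754)]
[0.53, 0.81, 0.06, np.float64(-0.754)]
[0.44, 0.86, 0.06, np.float64(-0.754)]
[0.35, 0.9, 0.06, np.float64(-0.754)]
[0.25, 0.93, 0.06, np.float64(-0.754)]
[0.15, 0.96, 0.06, np.float64(-0.754)]
[0.05, 0.97, 0.06, np.float64(-0.754)]
```

All the measurements agree: axis near (512.7, 302), yaw −0.347, left hole at about −0.97 rad. Moving now.

jog_arm(
  rows=[
    [[85, 0.6, -0.76, 0.06, 0, 0, -0.754], [85, 0.67, -0.69, 0.06, 0, 0, -0.754], [85, 0.74, -0.62, 0.06, 0, 0, -0.754], [85, 0.8, -0.54, 0.06, 0, 0, -0.754], [85, 0.86, -0.45, 0.06, 0, 0, -0.754], [85, 0.9, -0.36, 0.06, 0, 0, -0.754], [85, 0.93, -0.26, 0.06, 0, 0, -0.754], [85, 0.95, -0.16, 0.06, 0, 0, -0.754]],
  ],
)

```text
clock: 0.9
ee_pos: [272.2, -267.6, 284.4]
tool_rot: [-0.0, 0.849, 0.529, 0.0]
ft_force: [0.2, 0.4, 0.2]
width: 0.993
grasp_force: 0.0
```

jog_arm(
  rows=[
    [[85, 0.97, -0.06, 0.06, 0, 0, -0.754], [85, 0.97, 0.04, 0.06, 0, 0, -0.754], [85, 0.96, 0.14, 0.06, 0, 0, -0.754], [85, 0.94, 0.24, 0.06, 0, 0, -0.754], [85, 0.91, 0.34, 0.06, 0, 0, -0.754], [85, 0.87, 0.43, 0.06, 0, 0, -0.754], [85, 0.81, 0.52, 0.06, 0, 0, -0.754], [85, 0.76, 0.6, 0.06, 0, 0, -0.754]],
  ],
)

```text
clock: 1.7
ee_pos: [391.6, 18.8, 265.3]
tool_rot: [0.0, 0.558, 0.83, -0.0]
ft_force: [1.0, -1.1, -0.8]
width: 0.995
grasp_force: 0.0
```

jog_arm(
  rows=[
    [[85, 0.69, 0.68, 0.06, 0, 0, -0.754], [85, 0.61, 0.75, 0.06, 0, 0, -0.754], [85, 0.53, 0.81, 0.06, 0, 0, -0.754], [85, 0.44, 0.86, 0.06, 0, 0, -0.754], [85, 0.35, 0.9, 0.06, 0, 0, -0.754], [85, 0.25, 0.93, 0.06, 0, 0, -0.754], [85, 0.15, 0.96, 0.06, 0, 0, -0.754], [85, 0.05, 0.97, 0.06, 0, 0, -0.754]],
  ],
)

```text
clock: 2.5
ee_pos: [512.0, 304.0, 245.7]
tool_rot: [-0.0, 0.17, 0.985, -0.0]
ft_force: [0.4, 0.1, 0.6]
width: 0.998
grasp_force: 0.0
```

jog_arm(
  rows=[
    [[85, 0, 0, 0, 0, 0, 0], [85, 0, 0, 0, 0, 0, 0], [85, 0, 0, 0, 0, 0, 0]],
  ],
)

```text
clock: 2.8
ee_pos: [511.2, 301.6, 245.9]
tool_rot: [-0.001, 0.173, 0.985, -0.001]
ft_force: [0.2, 0.7, -0.2]
width: 0.994
grasp_force: 0.0
```

Run:
```python
from plan import *
import cv2
s=arm.observe();print(s["clock"],s["ee_pos"],psi(),s["qpos"],s["ft_force"])
c=arm.get_calibration("wrist");im=arm.read_camera("wrist");cv2.imwrite("pics/w1.png",im[:,:,::-1])
np.savez("w1.npz",m=c["mtx"],e=c["extrinsics"])
for p in([512.7,302.3,114],[512.7,302.3,70],[512.7-10.2,302.3+38.4,70]):print(proj("wrist",p,c))
```

```text
2.8 [511.17100911 301.56803895 245.94916751] 2.7944598333726494 [ 5.13776872e-01  3.89814949e-01  1.60911797e+00 -4.08012959e-04
  1.14431253e+00 -7.09717544e-01] [ 0.23425936  0.72946884 -0.24550947]
[256.18676259 212.13763577]
[256.32085249 194.71761768]
[296.79699111 167.65660278]
```

View pics/w1.png

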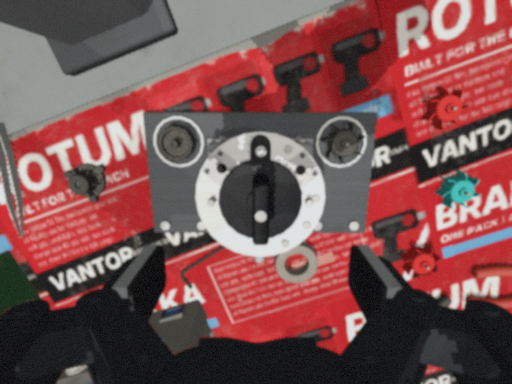

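The wrist view confirms the blades on the +y side, rotor at (341,142). The bar runs vertically with its top dot near (260,216), the nose dot is at (261,153) and the plate at (261,194). Measuring with subpixel accuracy:

Run:
```python
from plan import *
import cv2
d=np.load("w1.npz");c={"mtx":d["m"],"extrinsics":d["e"]}
im=cv2.imread("pics/w1.png");g=im.max(2)
def dot(x0,x1,y0,y1):
    w=g[y0:y1,x0:x1].astype(float);w=np.clip(w-120,0,None);yy,xx=np.mgrid[y0:y1,x0:x1];return (w*xx).sum()/w.sum(),(w*yy).sum()/w.sum()
a=dot(253,268,209,223);b=dot(254,269,146,160)
m=cv2.inRange(im,(150,150,150),(255,255,255));mm=np.zeros_like(m);mm[128:262,190:330]=m[128:262,190:330]
cs,_=cv2.findContours(mm,0,1);k=max(cs,key=cv2.contourArea);e=cv2.fitEllipseDirect(cv2.convexHull(k))
A=ray("wrist",*a,114,c);B=ray("wrist",*b,78,c);C=ray("wrist",*e[0],70,c)
print(a,A,b,B,e,C)
v=B-C;print("nose from plate",np.hypot(*v[:2]),np.arctan2(v[1],v[0])-np.pi)
for n,(x,y) in dict(h=(300,170)).items():
    w=g[y-8:y+8,x-8:x+8].astype(float); i=np.unravel_index(cv2.GaussianBlur(w,(3,3),0).argmin(),w.shape); u=(x-8+i[1],y-8+i[0]);H=ray("wrist",*u,70,c);q=H-C;print(u,H,np.hypot(*q[:2]),np.arctan2(q[1],q[0])-np.pi+0.347)
R=d["e"][:3,:3];print("cam pos",-R.T@d["e"][:3,3])
```

```text
(np.float64(260.2249896793725), np.float64(216.02036603825513)) [516.31912542 303.95884969 114.        ] (np.float64(260.5667458432304), np.float64(151.31615201900237)) [479.090996  317.9853348  78.       ] ((259.5657653808594, 197.1233673095703), (129.99169921875, 132.82798767089844), 76.20905303955078) [515.56059425 304.11935634  70.        ]
nose from plate 39.01662408749755 -0.36332744502800685
(np.int64(300), np.int64(168)) [503.64672469 343.04080357  70.        ] 40.704045771166435 -0.9267522979702942
cam pos [447.16706166 326.63149217 316.36351116]
```

Run:
```python
from plan import *
for r in plan([513.5,302.5,160],-0.014,3):print(r)
```

```text
[-0.01, 0.02, 0.72, np.float64(0.033)]
[-0.01, 0.02, 0.72, np.float64(0.033)]
[-0.01, 0.02, 0.72, np.float64(0.033)]
```

jog_arm(
  rows=[
    [[70, -0.01, 0.01, 0.54, 0, 0, 0.03], [60, -0.01, 0.01, 0.54, 0, 0, 0.03], [50, -0.01, 0.02, 0.54, 0, 0, 0.03], [40, -0.01, 0.02, 0.53, 0, 0, 0.03], [30, 0, 0, 0, 0, 0, 0], [30, 0, 0, 0, 0, 0, 0], [30, 0, 0, 0, 0, 0, 0], [30, 0, 0, 0, 0, 0, 0]],
  ],
  force=20,
)

```text
clock: 3.65
ee_pos: [514.6, 304.3, 161.8]
tool_rot: [0.001, 0.181, 0.984, 0.001]
ft_force: [0.7, -0.0, 0.4]
width: 0.354
grasp_force: 0.0
```

Run:
```python
from plan import *
import cv2
s=arm.observe();print(s["clock"],s["ee_pos"],psi(),s["ft_force"],s["width"])
c=arm.get_calibration("wrist");im=arm.read_camera("wrist");cv2.imwrite("pics/w2.png",im[:,:,::-1])
np.savez("w2.npz",m=c["mtx"],e=c["extrinsics"])
```

```text
3.65 [514.63198529 304.27860669 161.76082904] 2.77841607457586 [ 0.70099632 -0.0385921   0.39017437] 0.3536005023856065
```

View pics/w2.png

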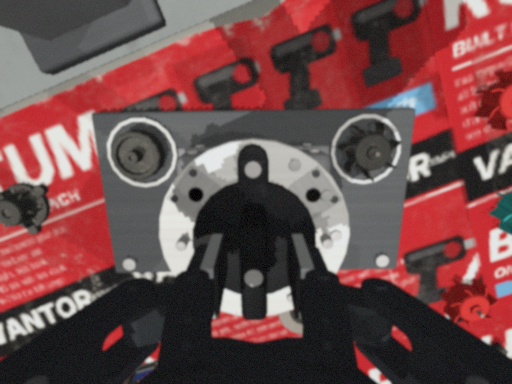

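The fingers straddle the bar evenly: pad edges near columns 219 and 294, bar centred at about 254. Closing gently.

jog_arm(
  rows=[
    [[22, 0, 0, 0, 0, 0, 0], [18, 0, 0, 0, 0, 0, 0], [14, 0, 0, 0, 0, 0, 0], [12, 0, 0, 0, 0, 0, 0], [10, 0, 0, 0, 0, 0, 0], [8, 0, 0, 0, 0, 0, 0]],
  ],
  force=25,
)

```text
clock: 4.3
ee_pos: [513.7, 303.5, 160.4]
tool_rot: [-0.0, 0.18, 0.984, -0.001]
ft_force: [-2.5, -5.2, 4.0]
width: 0.139
grasp_force: 25.3
```

Run:
```python
from plan import *
s=arm.observe();print(s["clock"],s["ee_pos"],psi(),s["ft_force"],s["wrist_torque"],s["width"],s["grasp_force"])
```

```text
4.3 [513.73847761 303.46040284 160.39009064] 2.7790643338925847 [-2.49948957 -5.15880188  4.0282392 ] [-0.86135885  0.3093125   0.04376874] 0.13924198564201604 25.33249408006668
```

jog_arm(
  rows=[
    [[8, 0, -0.01, -0.05, 0, 0, 0], [8, 0, 0, -0.05, 0, 0, 0], [8, 0, 0, -0.05, 0, 0, 0], [8, 0, 0, -0.05, 0, 0, 0], [8, 0, 0, -0.05, 0, 0, 0], [8, 0, 0, 0, 0, 0, 0], [8, 0, 0, 0, 0, 0, 0]],
  ],
  force=35,
)

```text
clock: 5.0
ee_pos: [513.7, 303.4, 170.1]
tool_rot: [-0.0, 0.18, 0.984, -0.001]
ft_force: [0.5, -5.5, -6.5]
width: 0.131
grasp_force: 35.2
```

Run:
```python
from plan import *
import cv2
s=arm.observe();print(s["clock"],s["ee_pos"],psi(),s["ft_force"],s["wrist_torque"],s["width"],s["grasp_force"])
c=arm.get_calibration("wrist");im=arm.read_camera("wrist");cv2.imwrite("pics/w3.png",im[:,:,::-1])
im0=cv2.imread("pics/w2.png");g=[i.max(2) for i in(im0,im[:,:,::-1])]
for q in g:
    for x0,x1,y0,y1 in((243,266,267,290),(242,264,158,182)):
        w=q[y0:y1,x0:x1].astype(float);w=np.clip(w-110,0,None);yy,xx=np.mgrid[y0:y1,x0:x1];print((w*xx).sum()/w.sum(),(w*yy).sum()/w.sum(),w.sum())
```

```text
5.0 [513.7152271  303.4435753  170.06377967] 2.778864823799252 [ 0.52992462 -5.50314794 -6.49232505] [-0.945254   -0.01885931 -0.01123149] 0.13102198756222422 35.18075108528137
252.68802698145026 279.27374929735805 1779.0
252.59908361970218 169.17557013433301 9603.0
256.09141445336627 281.1562693020383 1619.0
256.2794327688227 171.13854315445826 9802.0
```

Fz swung down by about 10 N and the dots kept their place in the wrist view, so the knob came up with the tool. I'll refine the hole angle from the stored close picture.

Run:
```python
from plan import *
import cv2
im=cv2.imread("pics/w2.png");g=im.max(2).astype(float);d=np.load("w2.npz");c={"mtx":d["m"],"extrinsics":d["e"]}
def blob(x,y,r=11):
    w=np.clip(110-g[y-r:y+r,x-r:x+r],0,None);yy,xx=np.mgrid[y-r:y+r,x-r:x+r];return (w*xx).sum()/w.sum(),(w*yy).sum()/w.sum()
def br(x0,x1,y0,y1):
    w=np.clip(g[y0:y1,x0:x1]-110,0,None);yy,xx=np.mgrid[y0:y1,x0:x1];return (w*xx).sum()/w.sum(),(w*yy).sum()/w.sum()
u,v=blob(312,194),blob(196,194);L,R=ray("wrist",*u,70,c)[:2],ray("wrist",*v,70,c)[:2]
N=ray("wrist",*br(244,264,159,181),78,c)[:2];A=ray("wrist",*br(245,264,270,290),114,c)[:2]
print(u,v,L,R,N,A)
# axis: 40 mm from both holes
m=(L+R)/2;e=(L-R);h=np.sqrt(1600-(e@e)/4);n=np.array([e[1],-e[0]])/np.hypot(*e);
for C in(m+h*n,m-h*n,A):
    f=lambda P:np.arctan2(*(P-C)[::-1]);print(C,np.hypot(*(L-C)),np.hypot(*(R-C)),np.hypot(*(N-C)),"rel nose",np.angle(np.exp(1j*(f(L)-f(N)))),np.angle(np.exp(1j*(f(R)-f(N)))))
```

```text
(np.float64(312.3737117756378), np.float64(195.1012840006758)) (np.float64(195.639785306944), np.float64(194.49855753102986)) [505.26057481 342.3336401 ] [482.32357799 283.18011615] [478.84391657 317.75316114] [517.13185432 303.44888981]
[516.5097492  303.94801681] 40.000000000000014 39.99999999999999 40.11604365154644 rel nose -0.9344090899868911 0.8972240305044699
[471.0744036  321.56573944] 39.99999999999998 39.99999999999994 8.654541299539101 rel nose 1.0020998132204686 -0.8295333072708952
[517.13185432 303.44888981] 40.656501099458694 40.279514479914155 40.87270917334462 rel nose -0.9169494242812803 0.8848416457523122
```

jog_arm(
  rows=[
    [[8, 0, 0, 0, 0, 0, 0.4], [8, 0, 0, 0, 0, 0, 0.9], [8, 0, 0, 0, 0, 0, 0.9], [8, 0, 0, 0, 0, 0, 0.9], [8, 0, 0, 0, 0, 0, 0.9], [8, 0, 0, 0, 0, 0, 0.9], [8, 0, 0, 0, 0, 0, 0.9], [8, 0, 0, 0, 0, 0, 0.7]],
  ],
)

```text
clock: 5.85
ee_pos: [514.3, 304.0, 170.4]
tool_rot: [0.0, 0.595, 0.804, 0.001]
ft_force: [1.6, -3.5, -6.3]
width: 0.132
grasp_force: 35.2
```

jog_arm(
  rows=[
    [[8, 0, 0, 0, 0, 0, 0.15], [8, 0, 0, 0, 0, 0, 0], [8, 0, 0, 0, 0, 0, 0], [8, 0, 0, 0, 0, 0, 0]],
  ],
)

```text
clock: 6.25
ee_pos: [514.3, 304.0, 170.4]
tool_rot: [0.0, 0.601, 0.799, 0.001]
ft_force: [1.7, -3.5, -6.4]
width: 0.13
grasp_force: 35.2
```

Run:
```python
from plan import *
import cv2
s=arm.observe();print(s["clock"],s["ee_pos"],psi(),s["ft_force"],s["wrist_torque"],s["width"],s["grasp_force"])
c=arm.get_calibration("wrist");im=arm.read_camera("wrist");cv2.imwrite("pics/w4.png",im[:,:,::-1])
```

```text
6.25 [514.3496689  304.01107889 170.43568487] 1.8510480835678453 [ 1.69399199 -3.50951217 -6.37008019] [-0.55077409 -0.43866838 -0.00450588] 0.130085985281229 35.19845187664032
```

View pics/w4.png

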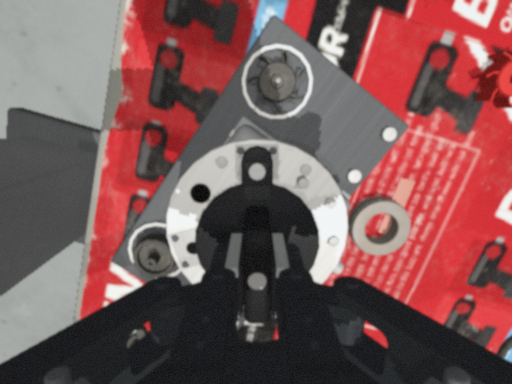

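The pointer at (257,160) now covers the left detent hole, on its clamped insert. I'll lower to just above the plate, then open the fingers slightly so it drops under its own spring.

jog_arm(
  rows=[
    [[8, 0, 0, 0.03, 0, 0, 0], [8, 0, 0, 0.02, 0, 0, 0], [8, 0, 0, 0, 0, 0, 0], [13.5, 0, 0, 0, 0, 0, 0], [13.5, 0, 0, 0, 0, 0, 0], [13.5, 0, 0, 0, 0, 0, 0], [13.5, 0, 0, 0, 0, 0, 0]],
  ],
)

```text
clock: 7.0
ee_pos: [513.9, 304.2, 168.8]
tool_rot: [-0.0, 0.602, 0.799, 0.0]
ft_force: [0.1, 0.5, 0.1]
width: 0.16
grasp_force: 0.0
```

```bash
cat > chk.py <<'E'
from plan import *
import cv2,sys
s=arm.observe();print(s["clock"],s["ee_pos"],psi(),s["ft_force"],s["wrist_torque"],s["width"],s["grasp_force"])
c=arm.get_calibration("wrist");im=arm.read_camera("wrist");cv2.imwrite(f"pics/{sys.argv[1]}.png",im[:,:,::-1])
g=im.max(2).astype(float)
def br(x0,x1,y0,y1):
    w=np.clip(g[y0:y1,x0:x1]-110,0,None);yy,xx=np.mgrid[y0:y1,x0:x1];return (w*xx).sum()/w.sum(),(w*yy).sum()/w.sum()
a=br(245,270,268,294);b=br(245,270,158,184)
print("bar dot",a,"nose dot",b,"gap",a[1]-b[1])
# height of knob: lift at which the nose-to-bar-dot distance is 40 mm
for l in(0,8):
    A=ray("wrist",*a,114+l,c);B=ray("wrist",*b,78+l,c);print(l,A[:2],B[:2],np.hypot(*(A-B)[:2]),"psi",np.arctan2(*(B-A)[1::-1]))
E
python3 chk.py w5
python3 - <<'E'
import cv2
a=cv2.imread("pics/w4.png");b=cv2.imread("pics/w5.png")
cv2.imwrite("pics/w45.png",cv2.resize(cv2.hconcat([a[100:350,150:360],b[100:350,150:360]]),None,fx=1.9,fy=1.9))
E
```

```text
7.0 [513.93940836 304.21888209 168.80533328] 1.850267856084238 [0.12994122 0.46639486 0.07284189] [-0.0044431   0.03636555  0.03406945] 0.15957664352802192 0.0
bar dot (np.float64(256.84491571506254), np.float64(275.13028820010874)) nose dot (np.float64(257.25812970788166), np.float64(168.72809112621715)) gap 106.40219707389159
0 [516.46731651 301.95972283] [505.16672393 342.33692555] 41.92877165851941 psi 1.843689641059337
8 [515.16858747 306.46647037] [504.7187987  343.83357859] 38.80075853085278 psi 1.843482355494827
```

View pics/w45.png

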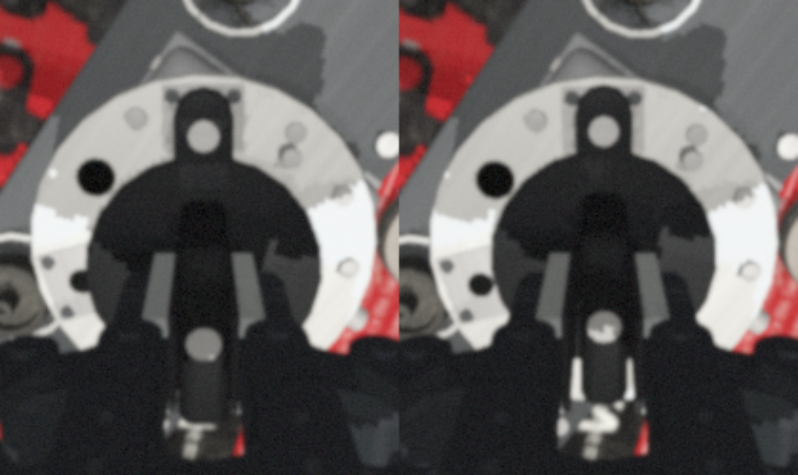

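Run:
```python
from plan import *
import cv2
c=arm.get_calibration("wrist");E=c["extrinsics"].copy()
def dots(f):
    g=cv2.imread(f"pics/{f}.png").max(2).astype(float)
    r=[]
    for x0,x1,y0,y1 in((245,270,268,296),(245,270,158,186)):
        w=(g[y0:y1,x0:x1]>95).astype(np.uint8);n,l,st,ce=cv2.connectedComponentsWithStats(w)
        i=1+st[1:,4].argmax();r.append((ce[i].round(2).tolist(),int(st[i,4])))
    return r
print(dots("w4"),dots("w5"))
# camera at w4: same orientation, 1.63 mm higher
c4={"mtx":c["mtx"],"extrinsics":E.copy()};c4["extrinsics"][:3,3]-=E[:3,:3]@np.array([0,0,1.9])
a,b=[np.array(d[0]) for d in dots("w4")]
A=ray("wrist",*a,124,c4);B=ray("wrist",*b,88,c4);print(A,B)
for l in(0,2,4,6,8,10):
    p=proj("wrist",A-[0,0,10-l],c);q=proj("wrist",B-[0,0,10-l],c);print(l,p.round(1),q.round(1),(p-q)[1].round(1))
```

```text
[([11.85, 13.08], 248), ([11.71, 13.33], 246)] [([12.22, 5.53], 199), ([12.21, 10.83], 223)]
[408.74404711 378.86006928 124.        ] [381.79176926 380.72811552  88.        ]
0 [28.9 19.6] [25.  18.4] 1.2
2 [24.9 18.1] [21.8 17.2] 0.9
4 [20.8 16.5] [18.6 16. ] 0.5
6 [16.5 14.9] [15.3 14.7] 0.2
8 [12.1 13.2] [11.9 13.4] -0.2
10 [ 7.5 11.4] [ 8.4 12.1] -0.7
```

Run:
```python
from plan import *
import cv2
c=arm.get_calibration("wrist");E=c["extrinsics"].copy()
c4={"mtx":c["mtx"],"extrinsics":E.copy()};c4["extrinsics"][:3,3]-=E[:3,:3]@np.array([0,0,1.9])
g=cv2.imread("pics/w5.png").max(2);w=(g[258:290,246:268]>95).astype(np.uint8);n,l,st,ce=cv2.connectedComponentsWithStats(w);print([(ce[i]+[246,258],st[i,4]) for i in range(1,n) if st[i,4]>30])
A=ray("wrist",256.85,281.08,124,c4);B=ray("wrist",256.7,171.33,88,c4);print(A,B)
for l in(0,2,4,6,8,10):
    p=proj("wrist",A-[0,0,10-l],c);q=proj("wrist",B-[0,0,10-l],c);print(l,p.round(1),q.round(1),(p-q)[1].round(1))
```

```text
[(array([257.26970954, 272.18672199]), np.int32(241))]
[515.90162215 303.75083951 124.        ] [504.78209072 342.40482808  88.        ]
0 [256.8 271.4] [256.7 168.2] 103.1
2 [256.8 273.7] [256.7 169. ] 104.7
4 [256.8 276. ] [256.7 169.7] 106.3
6 [256.8 278.5] [256.7 170.5] 108.0
8 [256.8 281. ] [256.7 171.3] 109.7
10 [256.9 283.5] [256.7 172.1] 111.4
```

Against the lifted view, the bar dot moved from row 281 to 272.2 and the nose dot from 171.3 to 168.8, which matches lift ≈ 0–0.7 mm, so it has dropped in. I'll make a very small loose to-and-fro to be sure it's seated, feeling the torque.

jog_arm(
  rows=[
    [[13.5, 0, 0, 0, 0, 0, 0.25], [13.5, 0, 0, 0, 0, 0, 0.25], [13.5, 0, 0, 0, 0, 0, 0]],
  ],
)

```text
clock: 7.35
ee_pos: [514.2, 304.2, 168.5]
tool_rot: [0.0, 0.629, 0.777, 0.001]
ft_force: [-0.2, 1.1, 0.2]
width: 0.157
grasp_force: 0.5
```

```bash
python3 chk.py w6
```

```text
7.35 [514.20660402 304.22380961 168.53485514] 1.7804155059657758 [-0.22189325  1.0773646   0.21615692] [ 0.24119028 -0.11638361  0.04119501] 0.15704361639090758 0.45148513854655903
bar dot (np.float64(256.18372354564974), np.float64(276.1087823330948)) nose dot (np.float64(254.735488276804), np.float64(168.52310493967676)) gap 107.58567739341802
0 [516.27618726 301.50335649] [506.71825678 342.84981264] 42.43681740610416 psi 1.7979726671789242
8 [515.30553164 306.12390281] [506.43981765 344.38160774] 39.271527490718796 psi 1.7985135246971433
```

jog_arm(
  rows=[
    [[13.5, 0, 0, 0, 0, 0, -0.5], [13.5, 0, 0, 0, 0, 0, -0.25], [13.5, 0, 0, 0, 0, 0, -0.25], [13.5, 0, 0, 0, 0, 0, 0]],
  ],
)

```text
clock: 7.8
ee_pos: [514.3, 303.7, 168.4]
tool_rot: [0.0, 0.573, 0.819, 0.0]
ft_force: [1.9, -0.6, 0.6]
width: 0.156
grasp_force: 0.7
```

```bash
python3 chk.py w7
```

```text
7.8 [514.27771069 303.71981647 168.387756  ] 1.920597746000023 [ 1.88028486 -0.58225927  0.6203765 ] [-0.12644662 -0.25257702 -0.04853423] 0.15555743001153066 0.6878589397820178
bar dot (np.float64(258.8079772079772), np.float64(276.12011396011394)) nose dot (np.float64(259.6712926249009), np.float64(167.59008723235527)) gap 108.53002672775867
0 [518.00170762 301.53222725] [503.93718552 341.99696252] 42.83929950988857 psi 1.9053089764774342
8 [516.32112556 305.95864231] [503.33332775 343.41713225] 39.64620234530509 psi 1.9045506461051576
```

Run:
```python
import cv2,numpy as np
out=[]
for f in("w4","w5","w6","w7"):
    im=cv2.imread(f"pics/{f}.png");g=im.max(2)
    for y0 in(258,155):
        w=(g[y0:y0+36,244:272]>95).astype(np.uint8);n,l,st,ce=cv2.connectedComponentsWithStats(w);print(f,[((ce[i]+[244,y0]).round(2).tolist(),st[i].tolist()) for i in range(1,n) if st[i,4]>60])
    out.append(im[125:345,190:325])
cv2.imwrite("pics/c.png",cv2.resize(cv2.hconcat(out[1:]),None,fx=1.95,fy=1.95,interpolation=2))
```

```text
w4 [([256.85, 281.08], [4, 15, 18, 17, 248])]
w4 [([256.71, 171.33], [4, 8, 18, 18, 246])]
w5 [([257.27, 272.19], [5, 6, 18, 17, 241])]
w5 [([257.21, 168.83], [5, 6, 17, 17, 223])]
w6 [([257.1, 272.32], [5, 6, 17, 17, 241])]
w6 [([268.92, 166.69], [22, 0, 6, 26, 132]), ([251.79, 168.86], [0, 6, 17, 17, 225])]
w7 [([257.17, 271.49], [5, 5, 18, 17, 238])]
w7 [([245.39, 165.64], [0, 0, 5, 25, 90]), ([262.0, 167.74], [10, 5, 17, 17, 225])]
```

View pics/c.png

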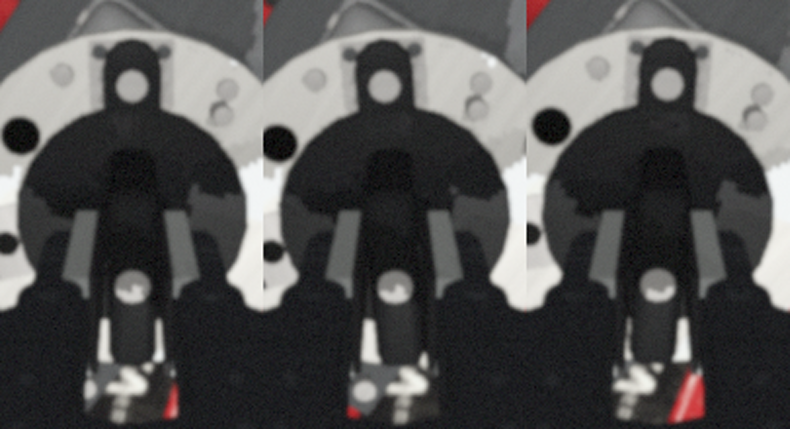

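The bar dot stays at row ~272 in all three. While the tool swung ±0.07 rad, the knob followed only about ±0.018 rad, which is the pin's play in its hole, so the knob is captured and fully down. Releasing and retreating.

jog_arm(
  rows=[
    [[13.5, 0, 0, 0, 0, 0, 0.5], [25, 0, 0, 0, 0, 0, 0], [40, 0, 0, 0, 0, 0, 0], [40, 0, 0, 0, 0, 0, 0], [40, 0, 0, -0.5, 0, 0, 0], [40, 0, 0, -1, 0, 0, 0], [40, 0, 0, -1, 0, 0, 0], [40, 0, 0, -1, 0, 0, 0]],
  ],
)

```text
clock: 8.65
ee_pos: [513.6, 303.7, 309.7]
tool_rot: [-0.0, 0.601, 0.799, -0.0]
ft_force: [-0.3, 0.0, -0.8]
width: 0.463
grasp_force: 0.0
```

jog_arm(
  rows=[
    [[40, -0.5, -0.8, 0, 0, 0, 0], [40, -0.5, -0.8, 0, 0, 0, 0], [40, -0.5, -0.8, 0, 0, 0, 0], [40, -0.5, -0.8, 0, 0, 0, 0], [40, 0, 0, 0, 0, 0, 0], [40, 0, 0, 0, 0, 0, 0]],
  ],
)

```text
clock: 9.25
ee_pos: [412.9, 191.5, 308.8]
tool_rot: [0.0, 0.602, 0.799, 0.001]
ft_force: [-0.1, -0.2, 0.1]
width: 0.467
grasp_force: 0.0
```

Run:
```python
from rig import arm
import cv2
s=arm.observe();print(s["clock"],s["ee_pos"],s["ft_force"])
o=[]
for n,b in(("scene",(185,305,220,365)),("top",(165,285,230,375))):
    im=arm.read_camera(n)[:,:,::-1];o.append(cv2.resize(im[b[0]:b[1],b[2]:b[3]],(390,323)))
cv2.imwrite("pics/end.png",cv2.hconcat(o))
```

```text
9.25 [412.92728318 191.47121387 308.84399775] [-0.07177267 -0.15347101  0.06268058]
```

View pics/end.png

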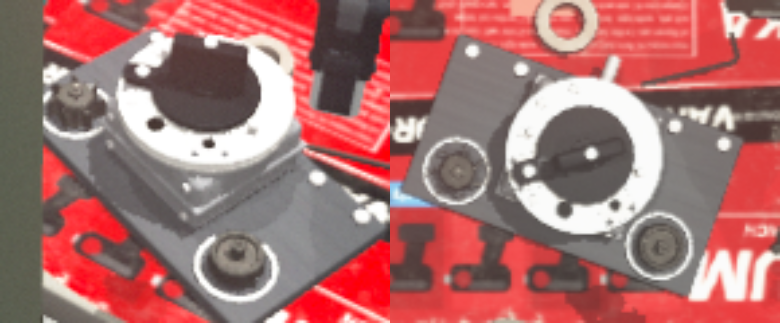

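The pointer faces the bladed rotor (top crop: nose at (528,171), rotor at (458,172)). The arm is clear and everything else is where it was.

```bash
python3 -c "
from rig import arm
print(arm.close_job())"
```

```text
the job is handed in; nothing more can be done
None
```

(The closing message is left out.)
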